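# Lock the bottle rack for the night

### The arm

A 7-joint arm with a two-finger parallel gripper is mounted at the origin on the work surface. World frame = base frame: x ahead of the robot, y to its left, z up, the work surface at z = 0. Lengths are in mm, angles in rad, forces in N, time in s.
With the tool pointing down it reaches from about 400 to 900 mm from the base axis. Payload 5.6 kg.
Tool frame: the origin (TCP) lies between the finger pads; the fingertips stand 17 mm ahead of it and the grasp point (between the pads) lies 2 mm behind it; z points along the fingers, y is the line along which they close (so a half turn about z gives the same grasp; the last joint's range is limited). The gripper opens to 92 mm and grips with 3 to 60 N. Pads are 20 mm wide; open, the fingers measure 128 mm over their backs; the gripper's body (75 mm by 189 mm) begins 69 mm behind the grasp point.
Start: joints at [1.183, 0.468, -0.012, 1.603, 0.006, 1.071, -0.056], TCP at [219.665, -611.764, 231.592] pointing down, gripper open.
Joint ranges: [-2.53, 2.53], [-0.31, 2.02], [-1.57, 1.55], [0.28, 2.44], [-1.29, 4.43], [0.15, 1.84], [-2.92, 2.92]. Speed limits (rad/s): [2.57, 2.57, 3.14, 3.14, 3.14, 3.14, 3.14].

### API

Orientations are given as a unit quaternion [x, y, z, w].
In Python, from workcell import env gives the robot as it stands. The module is installed in compiled form; this text tells all that it offers.
- The arm moves only by the tool apply_moves, never from a script. Its argument "series" is a list of rows, each an object with "fingers": the closure, from -1 (fully open) to 1 (shut); "slide": the shift along the tool's x, y, z as a fraction of full scale, a list of three; "turn": the turn, a rotation vector about the tool's x, y, z as a fraction of full scale, a list of three. A call has 1 to 12 rows; each row is the pose to reach, as a shift and turn from the pose commanded when the call began, along the tool's axes at that moment; what a row does not reach only later rows make up. Full scale, the value 1, is 40 cm for a shift and 45 degrees for a turn. A row lasts 1/10 s, in which the tool goes at most 50 mm and 8.59 degrees, less where a joint would pass 70% of its speed; a pose out of reach is approached as far as the arm can. A call with a number of a shift or a turn outside -1 to 1 is refused whole. A call with a gripper value outside its range is refused whole. The fingers move at their own pace and stop on an object; the grip force is fixed at half the most. Time passes only in rows, so rows that repeat a pose let the fingers close. It gives the time, the measured TCP pose, the force, the opening and the grip force at its end, in the units of the state.
- env.get_obs(): the state, without advancing time (a new reading comes with each control period).
- env.capture(name): name is "scene" or "top" or "wrist"; returns a dict with "image" (400x640x3 uint8, red, green, blue), "K" (3x3 intrinsics, pixels), "position" and "rotation" of the camera in the world. Camera axes: x right, y down, z forward; pixel columns grow to the right and rows downward; lengths in mm; the calibration is good to about 2 mm. A picture is of the moment at which its call begins. There is no depth.
- env.sign_off(): hands the job in; it is judged then, once.
Trained networks look in the newest picture that a camera, given by its name, has taken for a name from the list of things; names that differ only in an ending like _2 or _b are one class to them, and where a whole thing is asked for, a point or a joint stands for the part that bears it (a point fixed in the world has none). Each returns a list of dicts, best first, with "p" (0 to 1); they miss things now and then, are a little off and sometimes report something else, mostly with a low value. They report only what shows in the picture. A call takes as long as a camera call. They do not tell look-alikes from the thing itself.
- env.trace(thing, camera): "pixels" (400x640 bool, what is visible of it) and "pixel" ([column, row] in pixels, amid what is visible of it).
The state is a dict: "clock": time; "qpos": joint angles; "qd": joint speeds; "joint_efforts": joint torques, N m; "tcp_pos": TCP position; "orientation": TCP orientation; "ft_force": force on the tool from outside, world axes, zero at the start; "torque": the same for the moment, N m; "width": finger opening in mm; "finger_force": force on a finger pad.
Only numpy, scipy, OpenCV 4.12 (cv2) and the standard library are available. Lean on these libraries where they do the work, as an engineer would, in place of code of your own. Each camera call takes 0.05 s, during which the arm holds its last target. There are 200 camera calls.

### The job

Close the bottle rack on the slab: swing its blue retaining bar shut over the five bottles, then push the red T-handle stud fully in and turn it a quarter turn clockwise until it locks in the keeper, and let go so that it springs back into its notch and stays. Leave the bottles standing in their slots and do not disturb the mallet, the bucket or the dish.

Things in the scene. Friction and masses are not known exactly. Their poses are not given: they have to be found in the camera images.
- rack: Wooden bottle rack fixed to the slab, 110 x 470 mm in plan; one row of five slots along its y axis (62 mm apart, rails 90 mm high, 190 mm tall bottles reaching 205 mm above the slab). Origin at the middle of its underside, z up. The bar's pivot post stands at its -y end, the keeper box at its +y end.
- pivot (a point): Point on the bar's vertical pivot axis at the height of the bar's top face (233 mm above the slab). The axes are the rack's.
- keeper (a point): Centre of the slot in the steel keeper plate, on its top face (200 mm above the slab), 380 mm from the pivot along the rack's +y. Slot 52 mm long along the rack's y, 13 mm wide. The stud is exactly above it when the bar is shut. Under the plate, across the slot, is a 16 mm wide, 3 mm deep notch that the stud's cross tab (44 x 8 x 8 mm) springs up into.
- gate (a joint): Angle of the blue retaining bar (40 mm wide, 18 mm thick, underside 215 mm above the slab, 10 mm over the bottles) about the pivot, rad. 0 = shut, along the row, at its stop; grows to 0.5 as the bar swings level towards the rack's -x (counter-clockwise from above). Stays where it is left; takes about 1 N at the stud to move.
- stud_push (a joint): How far the stud is pushed down against its spring, m: 0 = out, 0.024 = fully in. Spring: 3.5 N at 0, 9 N at 0.016, 12 N at 0.024. With the bar shut the cross tab passes down the slot and turns freely under the plate only at 0.019 or deeper; locked and let go it rises to 0.016 and is held. Unlocked, it springs right out.
- stud_turn (a joint): Turn of the stud, rad: 0 = unlocked, handle along the bar, tab in line with the slot (starts here); grows clockwise seen from above to the stop at 1.571 = handle across the bar, locked. The tab can enter its notch from about 1.4. Turns with little friction (0.02 N m free, about 0.1 N m with the tab rubbing under the plate).
- handle (a point): Top centre of the stud's red T-handle, on the stud axis at the bar's free end, 380 mm from the pivot; axes turn with it. Handle 70 mm long (its y), 16 mm thick (its x), 34 mm tall, down to a black collar 44 mm in diameter, 5 mm thick, on which fingertips may press. Stud out: this point is 300 mm above the slab, collar underside 28 mm above the bar (4 mm when fully in).
- bottle1: Empty glass soda bottle, 56 mm diameter, 190 mm tall, standing upright in slot 1 of the rack counted from the pivot. Origin at the centre of its underside, z up.
- bottle2: Empty glass soda bottle, 56 mm diameter, 190 mm tall, standing upright in slot 2 of the rack counted from the pivot. Origin at the centre of its underside, z up.
- bottle3: Empty glass soda bottle, 56 mm diameter, 190 mm tall, standing upright in slot 3 of the rack counted from the pivot. Origin at the centre of its underside, z up.
- bottle4: Empty glass soda bottle, 56 mm diameter, 190 mm tall, standing upright in slot 4 of the rack counted from the pivot. Origin at the centre of its underside, z up.
- bottle5: Empty glass soda bottle, 56 mm diameter, 190 mm tall, standing upright in slot 5 of the rack counted from the pivot. Origin at the centre of its underside, z up.
- mallet: Black rubber mallet lying on the slab: head 64 mm diameter, 100 mm long along its y axis; handle 210 mm towards its -x. Origin under the head's centre. Bystander.
- bucket: Orange bucket, 210 mm diameter at the rim, 190 mm tall, wire handle folded down. Origin at the centre of its underside. Bystander.
- dish: White ceramic dish, 150 mm diameter, 30 mm tall. Origin at the centre of its underside. Bystander.
Things that resemble listed ones, but are neither listed nor needed, are in the scene too. Leave any black, pink or yellow look-alike of the bottle3 alone.

How it is judged (in metres and radians):
On the way, in this order (a step that is already met when the one before it is completed fails the run):
1. the bar is swung shut over the bottles (value of joint gate below 0.02 rad), for 0.2 s.
2. the stud is pushed in through the keeper with the bar shut (value of joint gate below 0.02 rad and value of joint stud_push above 0.017 m), for 0.1 s.
At the end, for the whole second after the job is handed in: The bar is shut (within 0.02 rad), the stud is turned past 1.35 rad and sits sprung up in its notch (pushed-in depth 13 to 18.5 mm), at rest and let go, and all five bottles stand upright in their slots (within 20 mm, 0.15 rad) (value of joint gate below 0.02 rad and value of joint stud_turn above 1.35 rad and value of joint stud_push between 0.013 and 0.0185 m and angle between each of bottle1, bottle2, bottle3, bottle4, bottle5's own z axis and vertical below 0.15 rad and distance of each of bottle1, bottle2, bottle3, bottle4, bottle5 from where it was at the start of the episode below 0.02 m and velocity of joint stud_turn between -0.05 and 0.05 rad/s and velocity of joint stud_push between -0.005 and 0.005 m/s); the robot touches nothing.
It fails at once if the mallet is disturbed (moved more than 30 mm) (distance of mallet from where it was at the start of the episode above 0.03 m).
It fails at once if the bucket is disturbed (moved more than 30 mm) (distance of bucket from where it was at the start of the episode above 0.03 m).
It fails at once if the dish is disturbed (moved more than 30 mm) (distance of dish from where it was at the start of the episode above 0.03 m).
It fails at once if a bottle is tipped or lifted out of its slot (angle between any of bottle1, bottle2, bottle3, bottle4, bottle5's own z axis and vertical above 0.3 rad or distance of any of bottle1, bottle2, bottle3, bottle4, bottle5 from where it was at the start of the episode above 0.05 m).
It also fails if it takes over 43 s, if anything falls off the work surface, if the arm or the gripper's body presses on something with over 40 N, if the wrist force passes 120 N, or if a joint passes its speed limit or range.

## Working session

There is one attempt and no reset: what is moved stays moved. The work goes in short steps, Python scripts to look and compute and a tool call to move; the robot and the scene stay as the last step left them, time stands still between calls to the robot, and variables do not carry over. Pictures are saved under pics/ and viewed, at most 10 in all, crops included, and the job is handed in when it is done.

Besides the shell and the picture viewer there is one more tool, called after ">>>" as name(argument=value, ...) on one line, values as JSON. apply_moves: Moves the arm, as the interface text tells. Shift numbers are shares of 40 cm and turn numbers shares of 45 degrees, none past 1 either way. Its arguments: {"type":"object","properties":{"series":{"type":"array","items":{"type":"object","properties":{"fingers":{"type":"number"},"slide":{"type":"array","items":{"type":"number"}},"turn":{"type":"array","items":{"type":"number"}}}}}},"required":["series"]}

```bash
mkdir -p pics; cat > h.py <<'E'
import numpy as np, cv2
from workcell import env
def ray(c,px):
    d=np.array(c["rotation"])@np.linalg.inv(c["K"])@np.array([px[0],px[1],1.]); return np.array(c["position"]),d
def atz(c,px,z):
    p,d=ray(c,px); return p+d*(z-p[2])/d[2]
def proj(c,P):
    q=np.array(c["rotation"]).T@(np.array(P)-np.array(c["position"])); q=np.array(c["K"])@q; return q[:2]/q[2]
def save(c,n): cv2.imwrite(n,c["image"][:,:,::-1])
E
python3 - <<'E'
from h import *
np.set_printoptions(precision=1,suppress=True)
o=env.get_obs();print({k:np.round(v,3) for k,v in o.items()})
ims=[]
for n in("scene","top"):
    c=env.capture(n);ims.append(c["image"]);print(n,c["position"],np.array(c["rotation"])[:,2])
    for t,z in(("handle",290),("gate",233),("keeper",200),("rack",90),("bottle1",205),("mallet",32),("bucket",190),("dish",30)):
        for r in env.trace(t,n)[:6]:
            print(t,round(r["p"],2),np.array(r["pixel"]),atz(c,r["pixel"],z),r["pixels"].sum())
save({"image":ims[0]},"pics/scene.png");save({"image":ims[1]},"pics/top.png")
E
```

```text
{'clock': np.float64(0.0), 'qpos': array([ 1.2,  0.5, -0. ,  1.6,  0. ,  1.1, -0.1]), 'qd': array([-0., -0.,  0., -0., -0.,  0., -0.]), 'joint_efforts': array([  0. , -52.1,  -0. , -24.4,  -0.1,   0. ,   0. ]), 'tcp_pos': array([ 219.5, -611.2,  230.6]), 'orientation': array([ 1. ,  0.2, -0. , -0. ]), 'ft_force': array([-0.7,  0.3, -0.3]), 'torque': array([-0., -0., -0.]), 'finger_force': np.float64(0.0), 'width': np.float64(91.92)}Traceback (most recent call last):
  File "<stdin>", line 6, in <module>
IndexError: too many indices for array: array is 1-dimensional, but 2 were indexed
```

```bash
cat > h.py <<'E'
import numpy as np, cv2
from scipy.spatial.transform import Rotation as Ro
from workcell import env
def R(c):
    r=np.array(c["rotation"]); return Ro.from_quat(r).as_matrix() if r.shape==(4,) else r.reshape(3,3)
def ray(c,px):
    d=R(c)@np.linalg.inv(c["K"])@np.array([px[0],px[1],1.]); return np.array(c["position"]),d
def atz(c,px,z):
    p,d=ray(c,px); return p+d*(z-p[2])/d[2]
def proj(c,P):
    q=R(c).T@(np.array(P)-np.array(c["position"])); q=np.array(c["K"])@q; return q[:2]/q[2]
def save(c,n): cv2.imwrite(n,c["image"][:,:,::-1])
E
python3 - <<'E'
from h import *
np.set_printoptions(precision=1,suppress=True)
ims=[]
for n in("scene","top"):
    c=env.capture(n);ims.append(c["image"]);print(n,c["position"],c["rotation"],R(c)[:,2])
    for t,z in(("handle",290),("gate",233),("keeper",200),("rack",90),("bottle1",205),("mallet",32),("bucket",190),("dish",30)):
        for r in env.trace(t,n)[:6]:
            print(t,round(r["p"],2),np.array(r["pixel"]),atz(c,r["pixel"],z),r["pixels"].sum())
save({"image":ims[0]},"pics/scene.png");save({"image":ims[1]},"pics/top.png")
E
```

```text
scene [1341.3  -61.3  855.6] [ 0.7  0.6 -0.3 -0.3] [-0.7  0.1 -0.7]
handle 0.95 [347.  155.8] [519.5 101.8 290. ] 346
gate 0.92 [292.3 193.6] [591.2 -51.2 233. ] 2642
gate 0.54 [312.5 236.4] [749.2 -14.  233. ] 784
keeper 0.97 [304.3 238.7] [723.  -31.7 200. ] 9207
rack 0.59 [304.2 247.4] [651.6 -29.7  90. ] 8380
rack 0.17 [335. 235.] [615.   60.4  90. ] 736
bottle1 0.85 [306.4 297.8] [892.9 -41.  205. ] 1110
bottle1 0.79 [245.3 242.2] [ 723.  -170.8  205. ] 712
bottle1 0.77 [290.8 235.9] [714.9 -63.3 205. ] 701
bottle1 0.71 [270.5 240.8] [ 725.3 -111.8  205. ] 772
bottle1 0.71 [260.4 289.5] [ 861.7 -134.6  205. ] 1128
bottle1 0.64 [312.2 235.7] [720.1 -12.4 205. ] 741
mallet 0.83 [154.9 225.9] [ 456.4 -483.3   32. ] 1195
bucket 0.91 [476.7 204.5] [642.  435.9 190. ] 5328
dish 0.9 [377.  194.8] [386.7 239.4  30. ] 690
dish 0.62 [332.8 234.9] [556.9  63.3  30. ] 712
dish 0.52 [302.7 239.1] [563.8 -29.   30. ] 9067
dish 0.3 [271.4 241. ] [ 560.8 -122.7   30. ] 784
top [ 314.6  -10.3 1391.2] [ 0.7 -0.7  0.1 -0.1] [ 0.2  0.  -1. ]
handle 0.61 [293.4 208.1] [515.4 102.1 290. ] 182
gate 0.93 [344.7 198.5] [575.9 -54.  233. ] 1753
keeper 0.9 [342.  199.7] [578.3 -46.7 200. ] 3929
rack 0.68 [341.  196.5] [614.1 -45.2  90. ] 3629
bottle1 0.85 [342.2 151.7] [745.  -30.4 205. ] 296
bottle1 0.83 [309.9 189.1] [601.4  64.1 205. ] 254
bottle1 0.72 [372.1 161.7] [ 720.5 -135.3  205. ] 331
bottle1 0.64 [333.6 231.9] [466.9 -30.  205. ] 230
bottle1 0.58 [329.5 187.2] [615.2  -0.5 205. ] 230
bottle1 0.55 [346.4 187. ] [622.2 -56.9 205. ] 180
mallet 0.56 [449.4 254.5] [ 453.4 -466.9   32. ] 930
mallet 0.2 [347.5 186.7] [668.8 -67.8  32. ] 155
mallet 0.16 [291.3 210.8] [551.2 135.1  32. ] 220
bucket 0.85 [186.9 192. ] [548.6 478.8 190. ] 3318
bucket 0.35 [328.2 188.4] [614.4   3.5 190. ] 223
dish 0.86 [260.1 255.9] [370.4 228.2  30. ] 1280
dish 0.52 [345.1 199.3] [618.8 -63.5  30. ] 3693
```

View pics/scene.png

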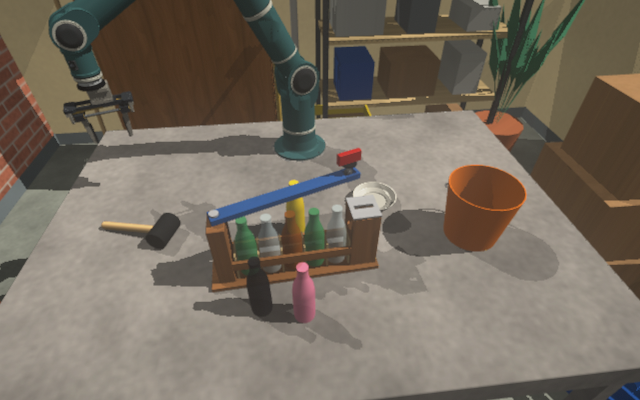

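View pics/top.png

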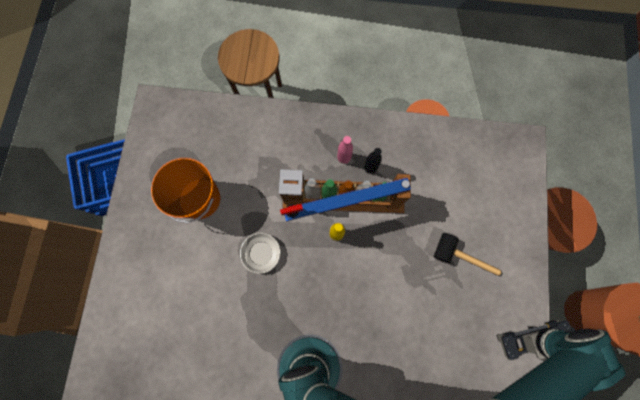

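```bash
python3 - <<'E'
from h import *
a=cv2.imread("pics/top.png")[170:225,275:415]; b=cv2.imread("pics/scene.png")[140:235,205:385]
a=cv2.resize(a,None,fx=5,fy=5,interpolation=cv2.INTER_CUBIC);b=cv2.resize(b,None,fx=3.3,fy=3.3,interpolation=cv2.INTER_CUBIC)
im=np.zeros((a.shape[0]+b.shape[0],max(a.shape[1],b.shape[1]),3),np.uint8);im[:a.shape[0],:a.shape[1]]=a;im[a.shape[0]:,:b.shape[1]]=b
print(a.shape,b.shape);cv2.imwrite("pics/crop.png",im)
E
```

```text
(275, 700, 3) (314, 594, 3)
```

View pics/crop.png

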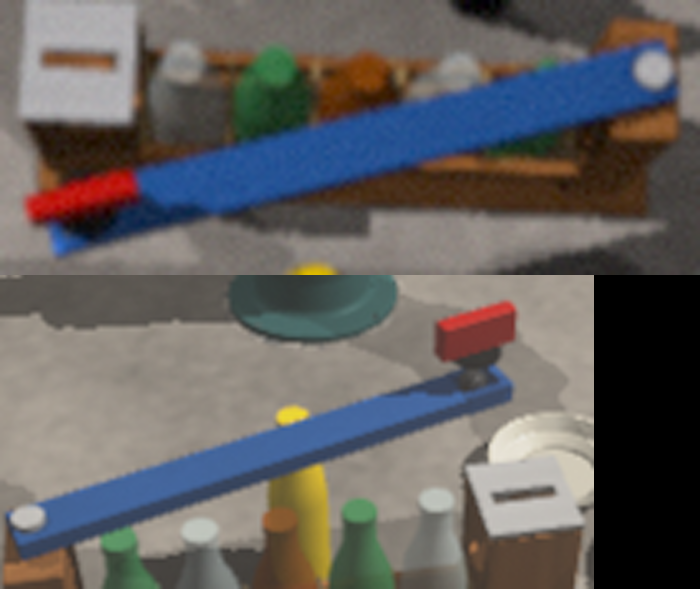

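The top crop shows the slot at (79,60), the pivot cap at (654,70) and the red handle around (82,195). The scene crop shows the slot at (524,493), the pivot at (27,517) and the handle top at (477,315). The five rack bottles stand inside the rails. The look-alikes stand apart in the scene image: black (260,290), pink (304,297), yellow (295,210), and I don't need any of them. Next I triangulate.

```bash
python3 - <<'E'
from h import *
np.set_printoptions(precision=1,suppress=True)
cs=env.capture("scene");ct=env.capture("top")
pts={"slot":((363.8,206.1),(290.8,182),200),"pivot":((213.2,213.3),(405.8,184),236),"handle":((349,152.5),(291.4,208.7),300)}
for n,(s,t,z) in pts.items():
    p,d=ray(cs,s);q,e=ray(ct,t);x=np.linalg.lstsq(np.c_[d,-e],q-p,rcond=None)[0]
    print(n,atz(cs,s,z),atz(ct,t,z),"tri",p+d*x[0],q+e*x[1])
o=env.get_obs();M=Ro.from_quat(o["orientation"]).as_matrix();print(o["tcp_pos"],M)
E
```

```text
slot [624.4 132.7 200. ] [620.  131.6 200. ] tri [621.1 133.6 197. ] [620.8 132.  196.7]
pivot [ 647.2 -246.9  236. ] [ 645.9 -248.   236. ] tri [ 646.  -247.2  235. ] [ 646.1 -248.2  235.2]
handle [519.4 106.7 300. ] [511.  106.9 300. ] tri [512.  108.2 295. ] [511.9 107.5 294.9]
[ 219.7 -611.8  231.6] [[ 0.9  0.3 -0. ]
 [ 0.3 -0.9 -0. ]
 [-0.   0.  -1. ]]
```

```bash
cat >> h.py <<'E'
def go(P,yaw,p=None,M=None):
    "fractions for a pose: TCP P (mm), tool down, tool x at yaw (deg)"
    if p is None:
        o=env.get_obs(); p=o["tcp_pos"]; M=Ro.from_quat(o["orientation"]).as_matrix()
    c,s=np.cos(np.radians(yaw)),np.sin(np.radians(yaw))
    T=np.array([[c,s,0],[s,-c,0],[0,0,-1.]])
    print("slide",np.round(M.T@(np.array(P)-p)/400,4),"turn",np.round(np.degrees(Ro.from_matrix(M.T@T).as_rotvec())/45,4),"yaw now",round(np.degrees(np.arctan2(M[1,0],M[0,0])),2),"rows",np.linalg.norm(np.array(P)-p)/50)
    return np.array(P,float),T
E
python3 - <<'E'
from h import *
s=go([370,-250,400],62)
s=go([515,107,400],106,*s)
E
```

```text
slide [ 0.6593 -0.7242 -0.4211] turn [ 1.000e-04  1.000e-04 -9.388e-01] yaw now 19.75 rows 8.528536249138124
slide [ 0.9582 -0.0989  0.    ] turn [ 0.      0.     -0.9778] yaw now 62.0 rows 7.706464818579269
```

>>> apply_moves(series=[{"fingers":-1,"slide":[0,0,-0.12],"turn":[0,0,0]},{"fingers":-1,"slide":[0.66,-0.724,-0.42],"turn":[0,0,-0.939]},{"fingers":-1,"slide":[0.66,-0.724,-0.42],"turn":[0,0,-0.939]},{"fingers":-1,"slide":[0.66,-0.724,-0.42],"turn":[0,0,-0.939]},{"fingers":-1,"slide":[0.66,-0.724,-0.42],"turn":[0,0,-0.939]},{"fingers":-1,"slide":[0.66,-0.724,-0.42],"turn":[0,0,-0.939]},{"fingers":-1,"slide":[0.66,-0.724,-0.42],"turn":[0,0,-0.939]},{"fingers":-1,"slide":[0.66,-0.724,-0.42],"turn":[0,0,-0.939]},{"fingers":-1,"slide":[0.66,-0.724,-0.42],"turn":[0,0,-0.939]},{"fingers":-1,"slide":[0.66,-0.724,-0.42],"turn":[0,0,-0.939]}])

```text
clock: 2.05
tcp_pos: [373.0, -245.0, 402.0]
orientation: [0.855, 0.519, 0.001, 0.002]
ft_force: [-0.7, -0.2, -0.1]
width: 92.0
finger_force: 0.0
```

>>> apply_moves(series=[{"fingers":-1,"slide":[0.958,-0.099,0],"turn":[0,0,-0.978]},{"fingers":-1,"slide":[0.958,-0.099,0],"turn":[0,0,-0.978]},{"fingers":-1,"slide":[0.958,-0.099,0],"turn":[0,0,-0.978]},{"fingers":-1,"slide":[0.958,-0.099,0],"turn":[0,0,-0.978]},{"fingers":-1,"slide":[0.958,-0.099,0],"turn":[0,0,-0.978]},{"fingers":-1,"slide":[0.958,-0.099,0],"turn":[0,0,-0.978]},{"fingers":-1,"slide":[0.958,-0.099,0],"turn":[0,0,-0.978]},{"fingers":-1,"slide":[0.958,-0.099,0],"turn":[0,0,-0.978]},{"fingers":-1,"slide":[0.958,-0.099,0],"turn":[0,0,-0.978]},{"fingers":-1,"slide":[0.958,-0.099,0],"turn":[0,0,-0.978]},{"fingers":-1,"slide":[0.958,-0.099,0],"turn":[0,0,-0.978]}])

```text
clock: 3.15
tcp_pos: [515.2, 105.1, 399.3]
orientation: [0.603, 0.798, -0.001, 0.0]
ft_force: [0.4, -0.2, -0.2]
width: 91.9
finger_force: 0.0
```

```bash
python3 - <<'E'
from h import *
np.set_printoptions(precision=1,suppress=True)
c=env.capture("wrist");save(c,"pics/w1.png");print(c["position"],R(c)[:,2],env.get_obs()["tcp_pos"],env.get_obs()["qpos"])
m=None
for r in env.trace("handle","wrist")[:3]:
    print(r["p"],r["pixel"],atz(c,r["pixel"],300),r["pixels"].sum())
go([515,107,400],110.3)
E
```

```text
[493.7 182.1 552.8] [ 0.1 -0.3 -1. ] [515.2 105.  399.4] [ 0.4  0.2 -0.8  1.6  0.1  1.4 -0.1]
0.96 [319.5, 188.1] [510.6 116.5 300. ] 2965
slide [ 0.  0. -0.] turn [-0.   0.  -0.1] yaw now 105.84 rows 0.039412861694903024
```

View pics/w1.png

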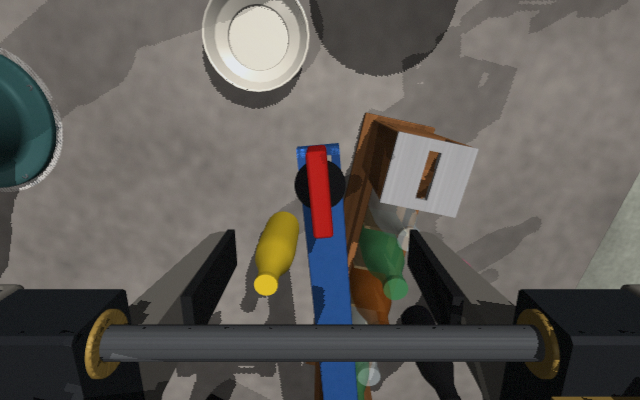

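The wrist view shows the red handle from (317,146) to (322,237), nearly parallel to the bar, and the slot at (428,175). I'll measure both from here.

```bash
python3 - <<'E'
from h import *
np.set_printoptions(precision=1,suppress=True)
c=env.capture("wrist");im=c["image"].astype(int)
r=(im[...,0]>120)&(im[...,1]<70)&(im[...,2]<70);r[:130]=0;r[245:]=0;r[:,:290]=0;r[:,350:]=0
for thr in(120,190,215):
    m=(r&(im[...,0]>thr)).astype(np.uint8);b=cv2.minAreaRect(np.argwhere(m)[:,::-1].astype(np.float32));print(thr,m.sum(),b)
    P=np.array([atz(c,p,300) for p in cv2.boxPoints(b)]);e=[np.linalg.norm(P[i]-P[i-1]) for i in range(4)];print(P.mean(0),e)
b=cv2.boxPoints(b);P=[atz(c,p,300)[:2] for p in b];print(np.array(P))
s=atz(c,(428.5,175),200);print("slot",s,[atz(c,p,200)[:2] for p in((434,151),(422,199))])
go(s,100)
E
```

```text
120 1638 ((319.4207763671875, 193.2079315185547), (87.06575012207031, 19.303720474243164), 84.2894058227539)
[512.2 111.4 300. ] [np.float64(68.72979725295276), np.float64(14.136476463805455), np.float64(68.61444103733776), np.float64(15.189267839225664)]
190 0 ((0.0, 0.0), (0.0, 0.0), 0.0)
[275.4 181.8 300. ] [np.float64(0.0), np.float64(0.0), np.float64(0.0), np.float64(0.0)]
215 0 ((0.0, 0.0), (0.0, 0.0), 0.0)
[275.4 181.8 300. ] [np.float64(0.0), np.float64(0.0), np.float64(0.0), np.float64(0.0)]
[[275.4 181.8]
 [275.4 181.8]
 [275.4 181.8]
 [275.4 181.8]]
slot [622.9 135.2 200. ] [array([619.4, 160.3]), array([625.6, 108.7])]
slide [-0.   0.3  0.5] turn [0.  0.  0.1] yaw now 105.86 rows 4.57739461300595
```

```bash
python3 - <<'E'
from h import *
go([513.5,110,284.5],110.4)
E
```

```text
slide [ 0.0127 -0.0009  0.288 ] turn [ 1.000e-04  1.300e-03 -1.009e-01] yaw now 105.86 rows 2.3061699628291703
```

>>> apply_moves(series=[{"fingers":-1,"slide":[0.0127,-0.001,0.03],"turn":[0,0,-0.101]},{"fingers":-1,"slide":[0.0127,-0.001,0.12],"turn":[0,0,-0.101]},{"fingers":-1,"slide":[0.0127,-0.001,0.22],"turn":[0,0,-0.101]},{"fingers":-1,"slide":[0.0127,-0.001,0.288],"turn":[0,0,-0.101]},{"fingers":-1,"slide":[0.0127,-0.001,0.288],"turn":[0,0,-0.101]},{"fingers":0.3,"slide":[0.0127,-0.001,0.288],"turn":[0,0,-0.101]},{"fingers":0.3,"slide":[0.0127,-0.001,0.288],"turn":[0,0,-0.101]}])

```text
clock: 4.0
tcp_pos: [514.5, 111.8, 286.3]
orientation: [0.57, 0.822, 0.001, 0.001]
ft_force: [-0.2, 0.6, 0.6]
width: 77.9
finger_force: 0.0
```

```bash
python3 - <<'E'
from h import *
o=env.get_obs();print(o["tcp_pos"],o["width"],o["finger_force"],o["ft_force"])
c=env.capture("wrist");save(c,"pics/w2.png")
E
```

```text
[514.47449979 111.84073525 286.33550621] 77.89385301582524 0.0 [-0.21223075  0.57591955  0.60838731]
```

View pics/w2.png

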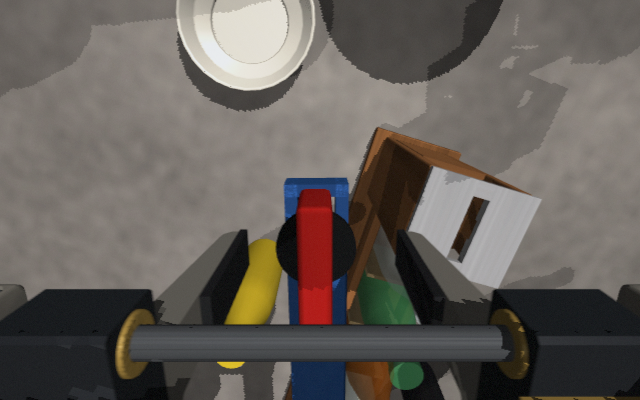

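The handle sits between the open fingers at column 316, and the black collar is centred near (316,246). I'll check the collar centre against the TCP.

```bash
python3 - <<'E'
from h import *
c=env.capture("wrist");print(atz(c,(316,246),266),atz(c,(277,246),266),atz(c,(355,246),266),"top end",[atz(c,p,300) for p in((303,207),(331,207))])
go([513.5,110,284.5],110.4)
E
```

```text
[511.87863197 111.67148904 266.        ] [491.99490946 104.25941691 266.        ] [531.78383167 119.09156724 266.        ] top end [array([495.49099054, 141.25868278, 300.        ]), array([506.60304628, 145.40811841, 300.        ])]
slide [-0.0037 -0.0036  0.004 ] turn [0.0037 0.0012 0.0031] yaw now 110.54 rows 0.05238675346239567
```

>>> apply_moves(series=[{"fingers":1,"slide":[0,-0.006,0.002],"turn":[0,0,0]},{"fingers":1,"slide":[0,-0.006,0.002],"turn":[0,0,0]},{"fingers":1,"slide":[0,-0.006,0.002],"turn":[0,0,0]},{"fingers":1,"slide":[0,-0.006,0.002],"turn":[0,0,0]},{"fingers":1,"slide":[0,-0.006,0.002],"turn":[0,0,0]},{"fingers":1,"slide":[0,-0.006,0.002],"turn":[0,0,0]}])

```text
clock: 4.7
tcp_pos: [511.1, 110.9, 283.5]
orientation: [0.57, 0.822, -0.0, -0.0]
ft_force: [0.5, 0.7, -0.3]
width: 21.7
finger_force: 0.0
```

```bash
python3 - <<'E'
from h import *
o=env.get_obs();print(o["clock"],o["tcp_pos"],o["width"],o["finger_force"],o["ft_force"],o["torque"])
p=np.array([646.5,-247.5]);h=o["tcp_pos"][:2]-p;r=np.hypot(*h);a=np.degrees(np.arctan2(h[1],h[0]));print(r,a)
M=Ro.from_quat(o["orientation"]).as_matrix();yaw=np.degrees(np.arctan2(M[1,0],M[0,0]))
for da in(3,6,9,12,15,16,17,17.5):
    t=np.radians(a-da);go([p[0]+r*np.cos(t),p[1]+r*np.sin(t),o["tcp_pos"][2]],yaw-da)
E
```

```text
4.7 [511.14307541 110.94154332 283.52974118] 21.68192880495317 0.0 [ 0.45161477  0.65735691 -0.3427869 ] [-0.06295285 -0.09859473  0.00891964]
383.147278490439 110.6878511758758
slide [-0.0012  0.0501 -0.    ] turn [-0.0001 -0.0001  0.0667] yaw now 110.56 rows 0.40118506013385996
slide [-0.005   0.1001 -0.    ] turn [-1.000e-04 -1.000e-04  1.333e-01] yaw now 110.56 rows 0.8020951680671462
slide [-0.0115  0.1499 -0.    ] turn [-1.e-04 -1.e-04  2.e-01] yaw now 110.56 rows 1.2024555600377864
slide [-0.0205  0.1992 -0.    ] turn [-1.000e-04 -1.000e-04  2.667e-01] yaw now 110.56 rows 1.60199184903157
slide [-0.0321  0.248  -0.    ] turn [-1.000e-04 -1.000e-04  3.333e-01] yaw now 110.56 rows 2.0004302128333076
slide [-0.0365  0.2641 -0.    ] turn [-1.000e-04 -1.000e-04  3.556e-01] yaw now 110.56 rows 2.132951794876968
slide [-0.0412  0.2801 -0.    ] turn [-1.000e-04 -1.000e-04  3.778e-01] yaw now 110.56 rows 2.2653109443833888
slide [-0.0437  0.2881 -0.    ] turn [-1.000e-04 -1.000e-04  3.889e-01] yaw now 110.56 rows 2.331426456536664
```

>>> apply_moves(series=[{"fingers":1,"slide":[0,0,0],"turn":[0,0,0]},{"fingers":1,"slide":[0,0,0],"turn":[0,0,0]},{"fingers":1,"slide":[0,0,0],"turn":[0,0,0]},{"fingers":1,"slide":[-0.001,0.05,0],"turn":[0,0,0.067]},{"fingers":1,"slide":[-0.005,0.1,0],"turn":[0,0,0.133]},{"fingers":1,"slide":[-0.0115,0.15,0],"turn":[0,0,0.2]},{"fingers":1,"slide":[-0.0205,0.199,0],"turn":[0,0,0.267]},{"fingers":1,"slide":[-0.032,0.248,0],"turn":[0,0,0.333]},{"fingers":1,"slide":[-0.0365,0.264,0],"turn":[0,0,0.356]},{"fingers":1,"slide":[-0.0365,0.264,0],"turn":[0,0,0.356]}])

```text
clock: 5.7
tcp_pos: [615.8, 134.7, 283.6]
orientation: [0.678, 0.735, 0.001, 0.0]
ft_force: [0.3, 0.0, 0.2]
width: 15.9
finger_force: 30.0
```

```bash
python3 - <<'E'
from h import *
o=env.get_obs();print(o["tcp_pos"],o["width"],o["finger_force"],o["ft_force"],o["torque"])
go([622,134,283.5],93.6)
c=env.capture("wrist");save(c,"pics/w3.png")
E
```

```text
[615.81413624 134.71688618 283.57654096] 15.891454205887609 29.99793380498886 [0.33144363 0.00373406 0.22970124] [ 0.11644273 -0.30252147 -0.00554794]
slide [-0.003   0.0153  0.0002] turn [ 0.0011 -0.001   0.0216] yaw now 94.57 rows 0.12455471858904722
```

View pics/w3.png

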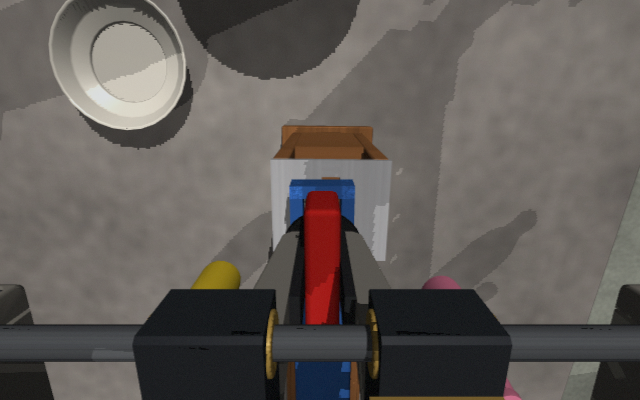

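The bar (columns 290–355) lies nearly over the plate, whose slot centre is near column 331. I close the last few millimetres against the stop.

>>> apply_moves(series=[{"fingers":1,"slide":[-0.001,0.01,0],"turn":[0,0,0.015]},{"fingers":1,"slide":[-0.0015,0.016,0],"turn":[0,0,0.022]},{"fingers":1,"slide":[-0.0015,0.018,0],"turn":[0,0,0.026]},{"fingers":1,"slide":[-0.0015,0.018,0],"turn":[0,0,0.026]}])

```text
clock: 6.15
tcp_pos: [621.9, 135.0, 283.6]
orientation: [0.686, 0.728, 0.0, -0.0]
ft_force: [-0.2, 3.0, 0.5]
width: 16.0
finger_force: 30.0
```

>>> apply_moves(series=[{"fingers":1,"slide":[0,0.004,0],"turn":[0,0,0]},{"fingers":1,"slide":[0,0.008,0],"turn":[0,0,0]},{"fingers":1,"slide":[0,0.008,0],"turn":[0,0,0]}])

```text
clock: 6.45
tcp_pos: [622.6, 135.1, 282.9]
orientation: [0.686, 0.728, -0.003, -0.002]
ft_force: [-9.5, 2.5, 1.7]
width: 15.6
finger_force: 30.0
```

>>> apply_moves(series=[{"fingers":1,"slide":[0,-0.005,0],"turn":[0,0,0]},{"fingers":1,"slide":[0,-0.005,0.012],"turn":[0,0,0]},{"fingers":1,"slide":[0,-0.005,0.025],"turn":[0,0,0]},{"fingers":1,"slide":[0,-0.005,0.037],"turn":[0,0,0]},{"fingers":1,"slide":[0,-0.005,0.048],"turn":[0,0,0]},{"fingers":1,"slide":[0,-0.005,0.058],"turn":[0,0,0]},{"fingers":1,"slide":[0,-0.005,0.062],"turn":[0,0,0]},{"fingers":1,"slide":[0,-0.005,0.062],"turn":[0,0,0]}])

```text
clock: 7.25
tcp_pos: [622.3, 135.1, 260.1]
orientation: [0.686, 0.728, -0.001, -0.001]
ft_force: [-6.6, 1.8, 11.5]
width: 16.0
finger_force: 30.0
```

```bash
python3 - <<'E'
from h import *
o=env.get_obs();print(o["tcp_pos"],o["width"],o["ft_force"],o["torque"])
go([622,134,259],93.6)
c=env.capture("scene");im=c["image"][130:240,300:410];cv2.imwrite("pics/s2.png",cv2.resize(im[:,:,::-1],None,fx=5,fy=5,interpolation=cv2.INTER_CUBIC))
E
```

```text
[622.29099671 135.12552671 260.13917242] 15.960352475218876 [-6.59880078  1.76552288 11.46412944] [ 0.51330084  1.88520431 -0.01119279]
slide [-0.0028 -0.0009  0.0028] turn [-0.0025  0.0001 -0.0041] yaw now 93.42 rows 0.03255274642233788
```

View pics/s2.png

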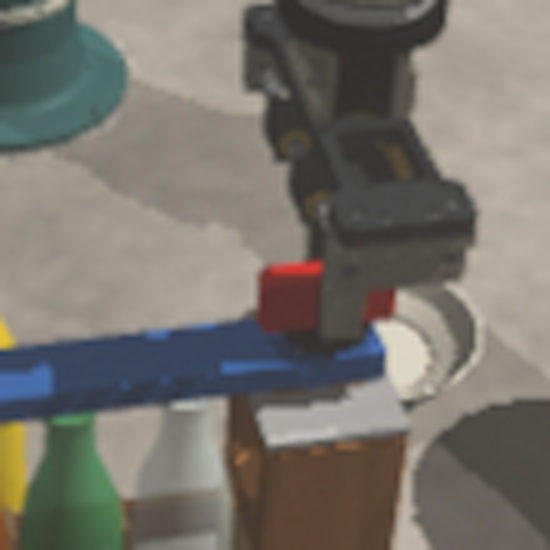

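The bar is over the keeper, the stud is about 23 mm in (11.5 N fits the spring), and the bottles are standing. Now I turn it clockwise.

>>> apply_moves(series=[{"fingers":1,"slide":[0,0,0.003],"turn":[0,0,0.12]},{"fingers":1,"slide":[0,0,0.003],"turn":[0,0,0.27]},{"fingers":1,"slide":[-0.0005,0,0.003],"turn":[0,0,0.42]},{"fingers":1,"slide":[-0.001,0,0.003],"turn":[0,0,0.57]},{"fingers":1,"slide":[-0.001,0,0.003],"turn":[0,0,0.72]},{"fingers":1,"slide":[-0.0015,0,0.003],"turn":[0,0,0.87]},{"fingers":1,"slide":[-0.0015,0,0.003],"turn":[0,0,1.0]},{"fingers":1,"slide":[-0.0015,0,0.003],"turn":[0,0,1.0]}])

```text
clock: 8.1
tcp_pos: [624.1, 134.4, 260.1]
orientation: [0.913, 0.409, 0.001, 0.0]
ft_force: [-4.2, 1.4, 10.6]
width: 15.8
finger_force: 30.0
```

```bash
python3 - <<'E'
from h import *
o=env.get_obs();print(o["tcp_pos"],o["width"],o["ft_force"],o["torque"],o["qpos"])
go([624,133,259],3.6)
E
```

```text
[624.11621058 134.38991143 260.07659583] 15.814812411370724 [-4.2136818   1.40642385 10.63890854] [ 0.51078879  1.04531054 -0.03691735] [ 0.07576103  0.4717299  -0.47022872  1.58158462  0.22933699  1.14059206
 -1.17424411]
slide [-0.0028  0.0021  0.0027] turn [ 0.0013 -0.0034  0.9926] yaw now 48.27 rows 0.03523871317741925
```

>>> apply_moves(series=[{"fingers":1,"slide":[0,0,0.006],"turn":[0,0,0]},{"fingers":1,"slide":[0,0,0.006],"turn":[0,0,0.15]},{"fingers":1,"slide":[-0.001,0,0.006],"turn":[0,0,0.3]},{"fingers":1,"slide":[-0.001,0.001,0.006],"turn":[0,0,0.45]},{"fingers":1,"slide":[-0.0015,0.001,0.006],"turn":[0,0,0.6]},{"fingers":1,"slide":[-0.002,0.001,0.006],"turn":[0,0,0.75]},{"fingers":1,"slide":[-0.002,0.001,0.006],"turn":[0,0,0.9]},{"fingers":1,"slide":[-0.002,0.001,0.006],"turn":[0,0,1.0]},{"fingers":1,"slide":[-0.002,0.001,0.006],"turn":[0,0,1.0]}])

```text
clock: 9.0
tcp_pos: [625.1, 132.4, 259.3]
orientation: [1.0, 0.029, 0.003, 0.001]
ft_force: [-3.2, -0.6, 15.4]
width: 15.7
finger_force: 30.6
```

```bash
python3 - <<'E'
from h import *
o=env.get_obs();print(o["tcp_pos"],o["width"],o["ft_force"],o["torque"],o["qpos"])
go([624,133,259],3.6)
E
```

```text
[625.08123716 132.41564688 259.27409174] 15.687607595401731 [-3.22852505 -0.58894761 15.40757609] [-0.00823913  0.9492679   0.20422388] [-0.03654613  0.44584209 -0.30781008  1.59168279  0.14869333  1.12151004
 -1.89356571]
slide [-0.0026 -0.0016  0.0007] turn [ 0.0018 -0.0075 -0.0069] yaw now 3.29 rows 0.02518466709881808
```

>>> apply_moves(series=[{"fingers":1,"slide":[-0.001,-0.001,-0.006],"turn":[0,0,0.01]},{"fingers":1,"slide":[-0.002,-0.001,-0.012],"turn":[0,0,0.01]},{"fingers":1,"slide":[-0.002,-0.001,-0.018],"turn":[0,0,0.01]},{"fingers":1,"slide":[-0.002,-0.001,-0.018],"turn":[0,0,0]}])

```text
clock: 9.4
tcp_pos: [624.8, 132.4, 265.4]
orientation: [1.0, 0.029, 0.003, 0.001]
ft_force: [0.2, -0.7, 8.3]
width: 16.1
finger_force: 30.1
```

>>> apply_moves(series=[{"fingers":1,"slide":[0,0,-0.004],"turn":[0,0,0]},{"fingers":1,"slide":[0,0,-0.005],"turn":[0,0,0]},{"fingers":0.4,"slide":[0,0,-0.005],"turn":[0,0,0]},{"fingers":-0.2,"slide":[0,0,-0.005],"turn":[0,0,0]},{"fingers":-1,"slide":[0,0,-0.005],"turn":[0,0,0]},{"fingers":-1,"slide":[0,0,-0.005],"turn":[0,0,0]},{"fingers":-1,"slide":[0,0,-0.005],"turn":[0,0,0]}])

```text
clock: 10.1
tcp_pos: [624.4, 129.7, 266.1]
orientation: [1.0, 0.028, 0.002, 0.002]
ft_force: [0.2, 0.3, -0.0]
width: 54.0
finger_force: 0.0
```

>>> apply_moves(series=[{"fingers":-1,"slide":[0,0,-0.05],"turn":[0,0,0]},{"fingers":-1,"slide":[0,0,-0.15],"turn":[0,0,0]},{"fingers":-1,"slide":[0,0,-0.25],"turn":[0,0,0]},{"fingers":-1,"slide":[-0.2,0,-0.33],"turn":[0,0,0]},{"fingers":-1,"slide":[-0.3,0,-0.33],"turn":[0,0,0]},{"fingers":-1,"slide":[-0.3,0,-0.33],"turn":[0,0,0]},{"fingers":-1,"slide":[-0.3,0,-0.33],"turn":[0,0,0]}])

```text
clock: 10.8
tcp_pos: [501.0, 125.5, 398.3]
orientation: [1.0, 0.03, 0.002, 0.001]
ft_force: [0.2, -0.2, -0.0]
width: 92.1
finger_force: 0.0
```

```bash
python3 - <<'E'
from h import *
o=env.get_obs();print(o["tcp_pos"],o["width"],o["ft_force"])
c=env.capture("scene");a=c["image"][130:290,200:400];save({"image":cv2.resize(a,None,fx=3.6,fy=3.6,interpolation=cv2.INTER_CUBIC)},"pics/s3.png")
for n in("scene","top"):
    if n=="top": c=env.capture(n)
    for p in([622.3,133,300-16],[622.3,133,266-16]): print(n,proj(c,p))
    print([(r["p"],r["pixel"],r["pixels"].sum()) for r in env.trace("handle",n)[:2]])
E
```

```text
[500.95763801 125.4718415  398.33323935] 92.05919696163481 [ 0.17673607 -0.23822104 -0.01811085]
scene [366.22508381 180.25196381]
scene [365.18343168 190.85394457]
[(0.87, [361.1, 186.9], np.int64(270)), (0.47, [271.9, 243.5], np.int64(729))]
top [288.19403633 174.36607612]
top [289.15522914 177.29009477]
[(0.41, [294.0, 178.6], np.int64(48))]
```

View pics/s3.png

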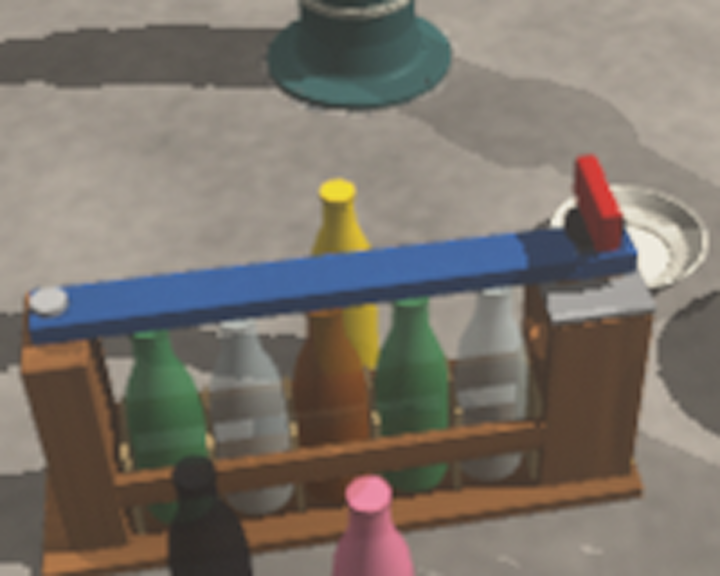

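The handle lies across the bar. Its top is near crop (597,185), scene (366,181), against (366,180) predicted for a depth of 16 mm, so it is locked. All five bottles stand and the gripper is clear, so I hand it in.

```bash
python3 -c "
from workcell import env
print(env.sign_off())"
```

```text
the job is handed in; nothing more can be done
None
```

The rack is closed and handed in, with no verdict returned: the bar is shut, the stud is locked across it in its notch and released, the five bottles stand in their slots, and the mallet, bucket and dish were never touched.

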